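# Tip the chopping board down onto its mat

### The job

Get the chopping board ready for use: it stands on end near one end of the non-slip mat. With the fingertips, push its upper part so that it topples towards the middle of the mat and comes to lie flat, all of it on the mat with no corner hanging over the edge. Do not grip or lift the board, and leave the bowl, the spice tray with its bottles and the spatula where they are.

Things in the scene. Friction and masses are not known exactly. Their poses are not given: they have to be found in the camera images.
- board: Thick wooden chopping board with dark end strips and a dark juice groove, loose, 0.25 to 0.5 kg: 34 mm thick (its x), 100 mm wide (y), 150 mm tall (z, up at the start). Stands on end on the mat, 65 to 95 mm from the mat's centre along the mat's length, within 9 degrees of square with it. Origin: centre of the end it stands on. x is square to the broad faces.
- board_foot_a (a point): Corner of the board: foot end, +y side, mid-thickness. Pushed slowly, the foot hardly slides: the board tips about the lower edge of its far broad face.
- board_foot_b (a point): Corner of the board: foot end, -y side, mid-thickness.
- board_top_a (a point): Corner of the board: upper end, +y side, mid-thickness (150 mm above the foot while it stands). Pushed 125 mm above its foot, the board falls by itself after some 30 mm of push (a lean of about 13 degrees).
- board_top_b (a point): Corner of the board: upper end, -y side, mid-thickness.
- mat: Dark rubbery non-slip mat, fixed to the worktop, 250 mm long (its x), 180 mm wide (its y), 3 mm thick. Origin: centre of its underside, on the worktop; z up. It may lie at any yaw.
- bowl: White ceramic bowl standing upside down beside one long side of the mat, loose, 124 mm across, 57 mm tall. Origin: centre of its underside (rim), on the worktop.
- spice_tray: Small open aluminium tray, loose, 140 x 85 x 16 mm tall, beside the other long side of the mat, holding two spice bottles. Origin: centre of its underside.
- spice_a: Glass spice bottle standing in the tray, loose, 42 mm across, 95 mm tall. Origin: centre of its underside.
- spice_b: The second, like spice_a.
- spatula: Wooden spatula lying flat on the worktop across the end of the mat farthest from the board, with 30 to 45 mm between blade and mat, loose, 260 mm long (its x), under 30 mm tall. Origin: below the middle of its length.
There are look-alikes about, which are no part of the job. What is shaped like the board but yellow is not meant.

How it is judged:
By the outcome, as a careful person would: the job done as asked, in the order asked, and still so for the second after the job is handed in, with the robot touching nothing.
It also fails if it takes over 29 s, if anything falls off the work surface, if the arm or the gripper's body presses on something with over 40 N, if the wrist force passes 120 N, or if a joint passes its speed limit or range.

### The arm

A 7-joint arm with a two-finger parallel gripper is mounted at the origin on the work surface. World frame = base frame: x ahead of the robot, y to its left, z up, the work surface at z = 0. Lengths are in m, angles in rad, forces in N, time in s.
With the tool pointing down it reaches from about 0.4 to 0.85 m from the base axis. Payload 10.4 kg.
Tool frame: the origin (TCP) lies at the very end of the fingers, on their centre line; the grasp point (between the pads) lies 19 mm behind it; z points along the fingers, y is the direction in which the jaws open and shut (so a half turn about z gives the same grasp; the last joint's range is limited). The gripper opens to 87 mm and grips with 3 to 60 N. Pads are 19 mm wide; open, the fingers measure 117 mm over their backs; the gripper's body (75 mm by 190 mm) begins 51 mm behind the grasp point.
Start: joints at [-1.351, 0.332, -0.065, 1.46, 0.022, 1.35, -0.088], TCP at [0.15, 0.607, 0.195] pointing down, gripper open.
Joint ranges: [-2.6, 2.6], [-0.5, 2.12], [-1.47, 1.34], [0.16, 2.42], [-1.27, 4.41], [0.06, 2.06], [-2.6, 2.6]. Speed limits (rad/s): [2.22, 2.22, 2.79, 2.79, 3.14, 3.14, 3.14].

### API

Orientations are given as a unit quaternion [x, y, z, w].
In Python, from bench import read_state, imaging, r gives the robot as it stands. The module is installed in compiled form; this text tells all that it offers.
- The arm moves only by the tool move_arm, never from a script. Its argument "series" is a list of rows, each a list of 4 numbers: the shift along the tool's x, y, z in m, then the turn about the tool's z in rad. In form: [[x, y, z, roll], ...]. A call has 1 to 20 rows; each row is the pose to reach, as a shift and turn from the pose commanded when the call began, along the tool's axes at that moment; what a row does not reach only later rows make up. A row lasts 1/10 s, in which the tool goes at most 50 mm and 8.59 degrees, less where a joint would pass 70% of its speed; a pose out of reach is approached as far as the arm can. A call with a gripper value outside its range is refused whole. "claw" is the gripper's target within -1 to 1 (fully open at 1, half-way at 0, shut at -1), set as the call begins (left out, the last holds). The fingers move at their own pace and stop on an object; "newtons" is the grip in N (left out, the last holds). Time passes only in rows, so rows that repeat a pose let the fingers close. It gives the time, the measured TCP pose, the force and the opening at its end, in the units of the state.
- read_state(): the state, without advancing time (a new reading comes with each control period).
- imaging.camera(name): name is "side" or "top"; returns (picture, depth): 480x640x3 uint8, red, green, blue; 480x640 float32, m along the optical axis (not along the pixel's ray), 0 where there is no reading.
- imaging.get_calibration(name): a dict with "camera_matrix" (3x3 intrinsics, pixels), "k1" (the pictures are not rectified: a ray, as slopes to the right and down, at radius r is drawn at 1 + k1 r^2 times it, then the intrinsics apply), "R" (3x3) and "t" (3): a world point X has camera coordinates R X + t. Camera axes: x right, y down, z forward; pixel columns grow to the right and rows downward; lengths in m; the calibration is good to about 2 mm. A picture is of the moment at which its call begins. get_calibration takes no time and is no camera call.
- r.close_job(): hands the job in, once; it reports no verdict.
The state is a dict: "time": time; "joint_positions": joint angles; "joint_vel": joint speeds; "joint_torque": joint torques, N m; "ee_pos": TCP position; "eef_rot": TCP orientation; "ft_force": force on the tool from outside, world axes, zero at the start; "torque": the same for the moment, N m; "width": finger opening in m.
Only numpy, scipy, OpenCV 4.12 (cv2) and the standard library are available. Lean on these libraries where they do the work, as an engineer would, in place of code of your own. Each camera call takes 0.05 s, during which the arm holds its last target.

## Working session

There is one attempt and no reset: what is moved stays moved. The work goes in short steps, Python scripts to look and compute and a tool call to move; the robot and the scene stay as the last step left them, time stands still between calls to the robot, and variables do not carry over. Pictures are saved under pics/ and viewed, and the job is handed in when it is done.

Besides the shell and the picture viewer there is one more tool, called after "Call:" by a JSON object that holds its "method" and its "body", one argument or row to a line. move_arm: Moves the arm, as the interface text tells. Its arguments: {"type":"object","properties":{"series":{"type":"array","items":{"type":"array","items":{"type":"number"}}},"claw":{"type":"number"},"newtons":{"type":"number"}},"required":["series"]}

```bash
mkdir -p pics; cat > h.py <<'E'
import numpy as np,cv2
from bench import read_state, imaging, r
def cal(n):
    c=imaging.get_calibration(n); return np.array(c["camera_matrix"]),c["k1"],np.array(c["R"]),np.array(c["t"])
def snap(n,f):
    p,d=imaging.camera(n); cv2.imwrite(f"pics/{f}.png",p[:,:,::-1]); np.save(f"pics/{f}.npy",d); return p,d
def cloud(n,d):
    K,k1,R,t=cal(n); v,u=np.mgrid[:480,:640].astype(float)
    pts=cv2.undistortPoints(np.stack([u.ravel(),v.ravel()],1)[:,None],K,np.array([k1,0,0,0.])).reshape(-1,2)
    z=d.ravel(); C=np.c_[pts*z[:,None],z]; W=(C-t)@R; W[z==0]=np.nan
    return W.reshape(480,640,3)
def proj(n,X):
    K,k1,R,t=cal(n); return cv2.projectPoints(np.atleast_2d(X).astype(float),cv2.Rodrigues(R)[0],t,K,np.array([k1,0,0,0.]))[0].reshape(-1,2)
E
python3 - <<'E'
from h import *
for n in("top","side"): snap(n,n+"0")
s=read_state(); print(s["time"],s["ee_pos"],s["eef_rot"],s["width"],s["ft_force"])
for n in("top","side"):
    K,k1,R,t=cal(n); print(n,K,k1,-R.T@t,R[2])
E
```

```text
0.1 [0.15019344 0.60628917 0.19414361] [ 1.21095822e-01  9.92640616e-01 -6.38549352e-04 -4.81313301e-05] 0.08693741735508681 [0.04321709 1.00489852 0.63922578]
top [[484.72554417   0.         317.13661848]
 [  0.         484.72554417 239.79579094]
 [  0.           0.           1.        ]] -0.10023074383522734 [0.43455001 0.01129102 1.16654032] [ 0.11431932  0.00339822 -0.99343824]
side [[531.27361178   0.         329.13674541]
 [  0.         531.27361178 234.30557649]
 [  0.           0.           1.        ]] -0.15037441947801683 [ 0.09738502 -0.73291027  0.61427123] [ 0.45195849  0.74410714 -0.49197367]
```

View pics/top0.png

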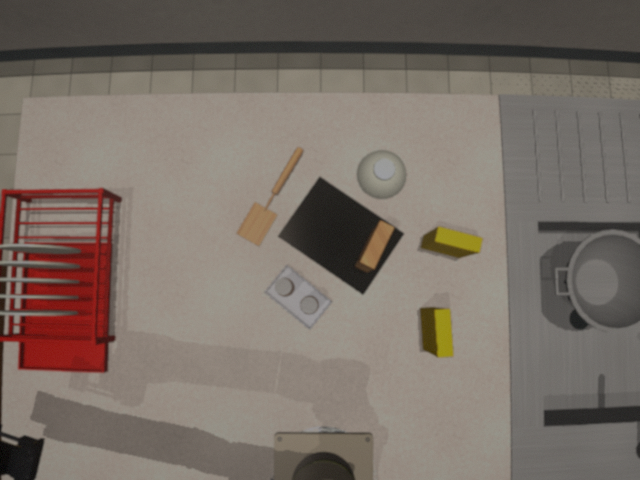

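View pics/side0.png

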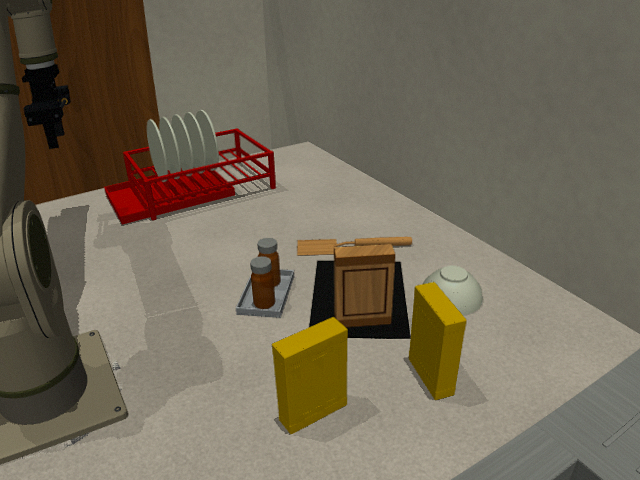

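The top view shows the mat (dark, centre near (340,235)) with the board at its right end (top edge about (378,243)). The bowl is above the mat, the tray below it and the spatula to the left. Two yellow decoys stand to the right at (452,242) and (437,332). The side view agrees.

```bash
python3 - <<'E'
from h import *
dt=np.load("pics/top0.npy");ds=np.load("pics/side0.npy")
it=cv2.imread("pics/top0.png").astype(int);im=cv2.imread("pics/side0.png").astype(int)
W=cloud("top",dt);S=cloud("side",ds)
print("table z",np.nanmedian(W[350:420,200:260,2]),np.nanmedian(S[280:300,150:200,2]))
# mat
m=(it.max(2)<60); 
sub=np.zeros_like(m);sub[170:300,270:410]=1;m&=sub.astype(bool)
P=W[m];P=P[np.isfinite(P[:,2])&(P[:,2]<.02)]
print("mat n",len(P),np.median(P[:,2]))
rect=cv2.minAreaRect(P[:,:2].astype(np.float32)); print("mat rect",rect,cv2.boxPoints(rect))
print(P[P[:,0].argmax()],P[P[:,0].argmin()],P[P[:,1].argmax()],P[P[:,1].argmin()])
# board from height
for nm,C,box in(("top",W,(205,290,345,410)),("side",S,(230,340,320,405))):
    a,b,c,d=box; Q=C[a:b,c:d].reshape(-1,3);Q=Q[np.isfinite(Q[:,2])]
    T=Q[(Q[:,2]>.14)&(Q[:,2]<.17)]; print(nm,"board top n",len(T),"z",np.median(T[:,2]),cv2.minAreaRect(T[:,:2].astype(np.float32)),T[:,:2].mean(0))
    if nm=="side":
        F=Q[(Q[:,2]>.02)&(Q[:,2]<.14)]; 
        F=F[(F[:,0]>.3)&(F[:,0]<.6)&(F[:,1]<0.05)]
        c0=np.median(F,0);G=F[np.abs(F-c0).max(1)<.08];u,s,vt=np.linalg.svd(G-G.mean(0));print("face",G.mean(0),vt[2],np.degrees(np.arctan2(vt[2][1],vt[2][0])), G.min(0),G.max(0))
# others
for nm,C,(a,b,c,d),(lo,hi) in(("bowl",W,(140,205,350,415),(.03,.08)),("tray",W,(262,332,262,335),(.008,.03)),("bott",W,(262,332,262,335),(.07,.12)),("ybr",W,(215,265,415,490),(.1,.2)),("yb2",W,(300,360,415,460),(.1,.2))):
    Q=C[a:b,c:d].reshape(-1,3);Q=Q[np.isfinite(Q[:,2])];T=Q[(Q[:,2]>lo)&(Q[:,2]<hi)];print(nm,T.min(0),T.max(0))
E
```

```text
table z 0.0002867800117978949 -0.0009110939226773321
mat n 6096 0.0032984025512081553
mat rect ((0.5815495252609253, -0.04194311797618866), (0.24530939757823944, 0.1754758656024933), 55.56513595581055) [[ 0.43982854 -0.0934919 ]
 [ 0.5845556  -0.19271806]
 [ 0.72327054  0.00960566]
 [ 0.5785434   0.10883182]]
[0.72103938 0.0088756  0.00389223] [ 0.44321367 -0.09010737  0.0031215 ] [0.58937378 0.09553376 0.00462056] [ 0.58112228 -0.18832312  0.0014588 ]
top board top n 773 z 0.15298105155829814 ((0.5428991913795471, -0.11164767295122147), (0.034892693161964417, 0.10059942305088043), 63.63737106323242) [ 0.54192489 -0.11040334]
side board top n 1466 z 0.1505533362068333 ((0.4801502823829651, -0.1923653781414032), (0.2580210864543915, 0.10170891135931015), 52.24812698364258) [ 0.48877877 -0.16337311]
face [ 0.53374121 -0.12519825  0.08229483] [ 0.4631018   0.88630429 -0.00119618] 62.41253579963862 [ 0.48995926 -0.14942046  0.02000513] [ 0.58147162 -0.07457565  0.1399896 ]
bowl [ 0.68068664 -0.19103934  0.03001067] [ 0.78222367 -0.08956385  0.06372232]
tray [ 0.35569369 -0.02044502  0.00802065] [0.50959855 0.13833866 0.02962393]
bott [0.39542249 0.01247782 0.07000628] [0.47269421 0.10729056 0.10342639]
ybr [ 0.5260487  -0.33775663  0.10000186] [ 0.58366372 -0.2338336   0.15548656]
yb2 [ 0.30691006 -0.27009505  0.10021281] [ 0.40767787 -0.23055731  0.15611324]
```

```bash
python3 - <<'E'
from h import *
from scipy.spatial.transform import Rotation as Ro
s=read_state();R=Ro.from_quat(s["eef_rot"]).as_matrix()
p0=np.array([.15,.607,.195]);print(R)
a0,r0=np.arctan2(p0[1],p0[0]),np.hypot(*p0[:2]); g=np.array([.518,-.156]);a1,r1=np.arctan2(g[1],g[0]),np.hypot(*g)
yaw0=np.arctan2(R[1,1],R[0,1]); th=np.radians(63)
print("roll total",yaw0-(th-np.pi/2))
for i in range(1,21):
    f=i/20;a=a0+f*(a1-a0);q=r0+f*(r1-r0)
    d=R.T@(np.array([q*np.cos(a),q*np.sin(a),.20])-p0); print(np.round([*d,f*(yaw0-(th-np.pi/2))],3).tolist(),end=",")
E
```

```text
[[-9.70671599e-01  2.40409201e-01 -2.50205544e-04]
 [ 2.40409324e-01  9.70670788e-01 -1.25604304e-03]
 [-5.90970914e-05 -1.27935705e-03 -9.99999180e-01]]
roll total 1.799247627813078
[-0.05, -0.006, -0.005, 0.09],[-0.1, -0.016, -0.005, 0.18],[-0.148, -0.031, -0.005, 0.27],[-0.194, -0.048, -0.005, 0.36],[-0.238, -0.07, -0.005, 0.45],[-0.28, -0.095, -0.005, 0.54],[-0.32, -0.123, -0.005, 0.63],[-0.357, -0.154, -0.005, 0.72],[-0.392, -0.187, -0.005, 0.81],[-0.423, -0.223, -0.005, 0.9],[-0.451, -0.261, -0.005, 0.99],[-0.475, -0.301, -0.005, 1.08],[-0.496, -0.343, -0.005, 1.17],[-0.513, -0.386, -0.004, 1.259],[-0.527, -0.43, -0.004, 1.349],[-0.537, -0.474, -0.004, 1.439],[-0.544, -0.519, -0.004, 1.529],[-0.546, -0.564, -0.004, 1.619],[-0.545, -0.608, -0.004, 1.709],[-0.541, -0.652, -0.004, 1.799],
```

Call:
{"method": "move_arm", "body": {
  "series": [
    [-0.03,-0.004,-0.005,0.05],
    [-0.07,-0.01,-0.005,0.12],
    [-0.115,-0.02,-0.005,0.21],
    [-0.16,-0.036,-0.005,0.3],
    [-0.205,-0.054,-0.005,0.38],
    [-0.25,-0.076,-0.005,0.47],
    [-0.29,-0.102,-0.005,0.56],
    [-0.33,-0.132,-0.005,0.65],
    [-0.365,-0.162,-0.005,0.74],
    [-0.4,-0.196,-0.005,0.83],
    [-0.43,-0.232,-0.005,0.92],
    [-0.456,-0.27,-0.005,1.0],
    [-0.48,-0.31,-0.005,1.1],
    [-0.499,-0.35,-0.005,1.19],
    [-0.516,-0.393,-0.005,1.27],
    [-0.529,-0.437,-0.005,1.36],
    [-0.538,-0.482,-0.005,1.45],
    [-0.544,-0.526,-0.005,1.54],
    [-0.546,-0.57,-0.005,1.63],
    [-0.545,-0.612,-0.005,1.72]
  ],
  "claw": 0
}}

```text
time: 2.1
ee_pos: [0.5314, -0.1204, 0.1996]
eef_rot: [0.832, 0.554, -0.0, -0.0]
ft_force: [0.9, -0.1, 0.1]
width: 0.0433
```

Call:
{"method": "move_arm", "body": {
  "series": [
    [-0.02,0.001,0,0.04],
    [-0.038,0.001,0,0.08],
    [-0.038,0.001,0,0.08],
    [-0.038,0.001,0,0.08]
  ]
}}

```text
time: 2.5
ee_pos: [0.519, -0.1524, 0.1997]
eef_rot: [0.852, 0.523, 0.0, -0.0]
ft_force: [-0.2, 0.4, -0.4]
width: 0.0431
```

```bash
python3 - <<'E'
from h import *
from scipy.spatial.transform import Rotation as Ro
for n in("top","side"): snap(n,n+"1")
s=read_state();R=Ro.from_quat(s["eef_rot"]).as_matrix();print(s["ee_pos"],np.degrees(np.arctan2(R[1,0],R[0,0])))
b=np.array([.5415,-.110]);print("board in tool",R[:2,:2].T@(b-s["ee_pos"][:2]))
p=proj("side",s["ee_pos"]);print(p)
E
```

```text
[ 0.51916684 -0.15190684  0.19961483] 63.163144289261616
board in tool [0.04747563 0.00100888]
[[367.00959435 239.55064437]]
```

View pics/side1.png

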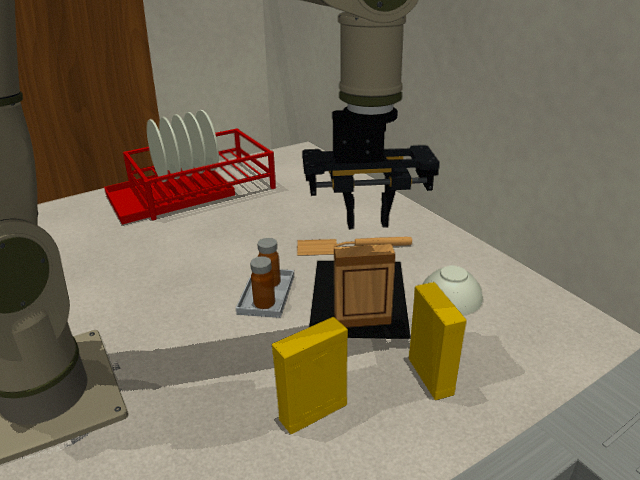

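```bash
python3 - <<'E'
from h import *
S=cloud("side",np.load("pics/side1.npy"))
for box in((195,235,340,360),(195,235,376,396)):
    a,b,c,d=box;Q=S[a:b,c:d].reshape(-1,3);Q=Q[(Q[:,2]>.15)&(Q[:,1]<-.1)&(np.abs(Q[:,0]-.52)<.1)]
    q=Q[Q[:,2]<np.nanmin(Q[:,2])+.01]; print(len(Q),Q[:,2].min(),np.median(q,0))
T=cloud("side",np.load("pics/side0.npy"))
a,b,c,d=110,155,40,60;Q=T[a:b,c:d].reshape(-1,3);Q=Q[Q[:,1]>.5];Q=Q[(Q[:,2]>.1)&(Q[:,1]<.7)];print(Q[:,2].min(),Q[Q[:,2].argmin()])
print(proj("side",[.15,.606,.195]))
E
```

```text
285 0.22612113297140427 [ 0.49113907 -0.14971571  0.23161983]
298 0.2255420060288523 [ 0.53743463 -0.17234728  0.23104795]
0.22050241008040483 [0.15932546 0.65150391 0.22050241]
[[ 59.49371398 150.67911791]]
```

```bash
python3 - <<'E'
from h import *
i=cv2.imread("pics/side1.png")[130:270,280:460];cv2.imwrite("pics/z1.png",cv2.resize(i,None,fx=4,fy=4,interpolation=cv2.INTER_CUBIC))
E
```

```text
(no output)
```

View pics/z1.png

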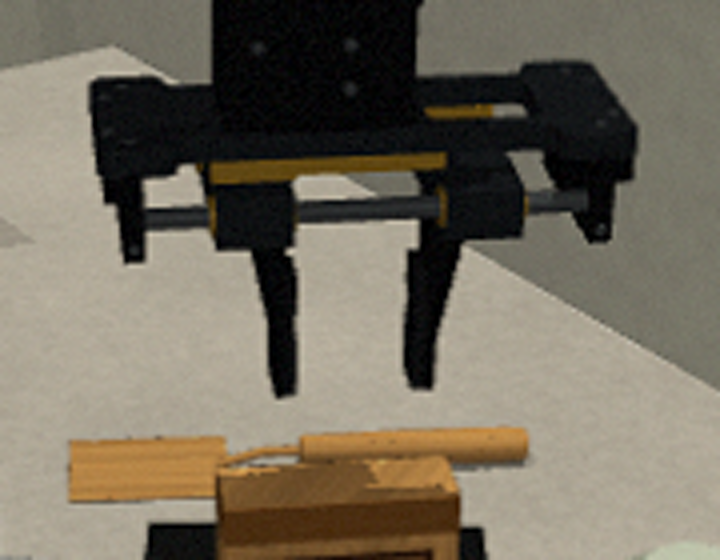

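View pics/top1.png

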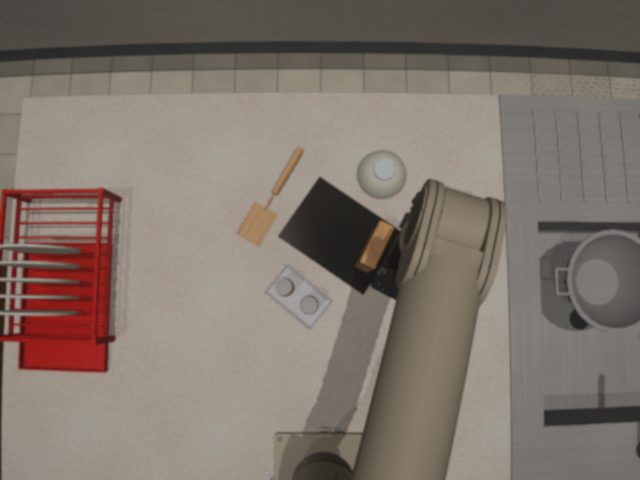

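The fingertips show at about (351,227) and (386,226), roughly 22 mm higher than the reported TCP. I'll descend to a height that works under either reading, then check.

Call:
{"method": "move_arm", "body": {
  "series": [
    [0,0.001,0.02,0],
    [0,0.001,0.05,0],
    [0,0.001,0.075,0],
    [0,0.001,0.09,0],
    [0,0.001,0.09,0],
    [0,0.001,0.09,0]
  ]
}}

```text
time: 3.2
ee_pos: [0.52, -0.1541, 0.1105]
eef_rot: [0.853, 0.523, 0.0, 0.0]
ft_force: [0.5, -0.5, 0.4]
width: 0.0436
```

```bash
python3 - <<'E'
from h import *
p,d=snap("side","side2");S=cloud("side",d)
s=read_state();print(s["time"],s["ee_pos"],s["ft_force"],proj("side",s["ee_pos"]))
i=cv2.imread("pics/side2.png")[170:350,280:460];cv2.imwrite("pics/z2.png",cv2.resize(i,None,fx=3,fy=3,interpolation=cv2.INTER_CUBIC))
dark=p.max(2)<50
Q=S[(S[...,2]>.1)&(S[...,2]<.3)&dark&(np.abs(S[...,0]-.52)<.06)&(S[...,1]<-.12)&(S[...,1]>-.2)]
print(len(Q),np.sort(Q[:,2])[[0,5,20]])
E
```

```text
3.25 [ 0.52028669 -0.15423847  0.11096033] [-0.80704075 -0.05449202  0.09986512] [[367.08151259 286.75113739]]
3202 [0.10018734 0.11172819 0.12415942]
```

View pics/z2.png

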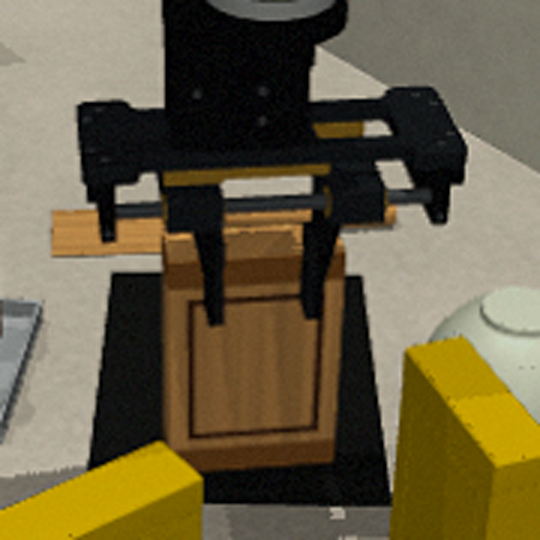

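The side view shows both fingertips behind the board's upper part, ending near (352,277) and (385,275), at a height of about 0.125 m. Next is the slow push along tool x.

Call:
{"method": "move_arm", "body": {
  "series": [
    [0.006,0,0,0],
    [0.011,0,0,0],
    [0.015,0,0,0],
    [0.017,0,0,0],
    [0.019,0,0,0],
    [0.021,0,0,0],
    [0.023,0,0,0],
    [0.025,0,0,0],
    [0.027,0,0,0],
    [0.029,0,0,0],
    [0.031,0,0,0],
    [0.033,0,0,0],
    [0.035,0,0,0],
    [0.036,0,0,0],
    [0.036,0,0,0]
  ]
}}

```text
time: 4.75
ee_pos: [0.5359, -0.1221, 0.1098]
eef_rot: [0.853, 0.522, 0.0, -0.0]
ft_force: [-0.7, -0.2, -0.1]
width: 0.0436
```

```bash
python3 - <<'E'
from h import *
p,d=snap("side","side3");snap("top","top3")
s=read_state();print(s["time"],s["ee_pos"],s["ft_force"])
i=cv2.imread("pics/side3.png")[170:350,280:460];cv2.imwrite("pics/z3.png",cv2.resize(i,None,fx=3,fy=3,interpolation=cv2.INTER_CUBIC))
E
```

```text
4.85 [ 0.53575824 -0.12227981  0.10979221] [ 0.91128903 -0.41737025  0.03325789]
```

View pics/z3.png

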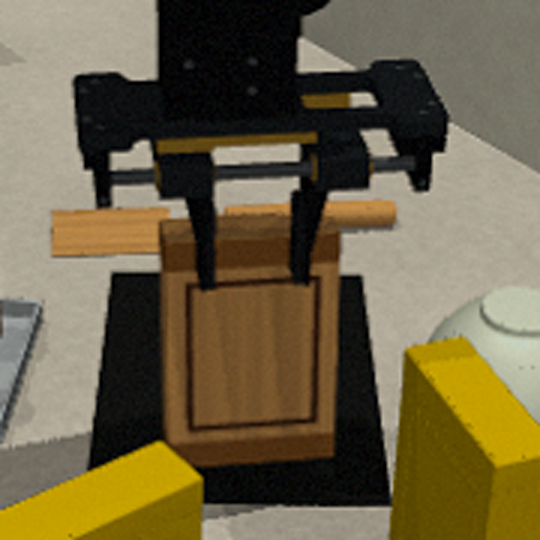

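```bash
cat > face.py <<'E'
from h import *
import sys
def face(f):
    S=cloud("side",np.load(f"pics/{f}.npy"));im=cv2.imread(f"pics/{f}.png").astype(int)
    b=(im[...,2]-im[...,0]>30)&(im[...,2]<2.6*im[...,1]);
    z=S[...,2];m=b&(z>.015)&(z<.145)&(np.abs(S[...,0]-.54)<.09)&(S[...,1]<-.03)&(S[...,1]>-.19)
    m[:, :325]=0;m[:,402:]=0
    Q=S[m]
    for _ in range(5):
        c=np.median(Q,0) if _==0 else Q.mean(0);n=np.linalg.svd(Q-c,full_matrices=False)[2][2];n*=np.sign(n[1]);e=(Q-c)@n
        Q=Q[np.abs(e)<max(.003,2*np.median(abs(e)))]
    print(f,len(Q),c,n,"lean",np.degrees(np.arcsin(-n[2])),"yaw",np.degrees(np.arctan2(n[1],n[0])),Q.min(0),Q.max(0))
for f in sys.argv[1:]: face(f)
E
python3 face.py side0 side3
```

```text
side0 3201 [ 0.53442595 -0.12598778  0.08303807] [0.44599846 0.89503224 0.00163372] lean -0.0936051201664286 yaw 63.512724547760456 [ 0.49070407 -0.14942046  0.01503537] [ 0.58002671 -0.10184454  0.14498981]
side3 3201 [ 0.53843715 -0.11898256  0.07991904] [ 0.44386391  0.88994078 -0.10483437] lean 6.017623998195789 yaw 63.491966772099886 [ 0.49234356 -0.14731878  0.01503156] [ 0.58547205 -0.090713    0.14498194]
```

Lean is 6° and the yaw is unchanged, so the foot is holding. I'll keep pushing.

Call:
{"method": "move_arm", "body": {
  "series": [
    [0.002,0,0,0],
    [0.004,0,0,0],
    [0.006,0,0,0],
    [0.008,0,0,0],
    [0.01,0,0,0],
    [0.012,0,0,0],
    [0.014,0,0,0],
    [0.016,0,0,0],
    [0.018,0,0,0],
    [0.02,0,0,0],
    [0.022,0,0,0],
    [0.022,0,0,0],
    [0.022,0,0,0],
    [0.022,0,0,0],
    [0.022,0,0,0]
  ]
}}

```text
time: 6.35
ee_pos: [0.5458, -0.1028, 0.1098]
eef_rot: [0.853, 0.522, 0.0, -0.0]
ft_force: [-0.0, -0.4, -0.2]
width: 0.0434
```

```bash
python3 - <<'E'
from h import *
p,d=snap("side","side4");snap("top","top4")
s=read_state();print(s["time"],s["ee_pos"],s["ft_force"])
i=cv2.imread("pics/side4.png")[170:350,280:460];cv2.imwrite("pics/z4.png",cv2.resize(i,None,fx=3,fy=3,interpolation=cv2.INTER_CUBIC))
E
python3 face.py side4
```

```text
6.45 [ 0.54575322 -0.1027425   0.10979719] [-1.44167424 -0.24755111 -0.49264727]
side4 1046 [ 0.56970772 -0.06439274  0.035868  ] [ 0.0012075   0.01153768 -0.99993271] lean 89.33531426801204 yaw 84.02533524125218 [ 0.51060467 -0.11270161  0.03249268] [ 0.62965419 -0.03004468  0.03877454]
```

View pics/z4.png

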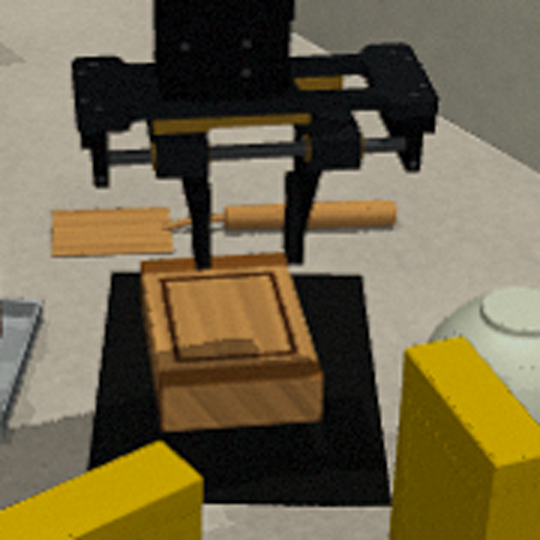

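The board lies flat at z ≈ 0.036. I'll retreat upwards and clear the view.

Call:
{"method": "move_arm", "body": {
  "series": [
    [-0.005,0,-0.02,0],
    [-0.01,0,-0.06,0],
    [-0.02,0,-0.1,0],
    [-0.05,0,-0.12,0],
    [-0.09,0,-0.13,0],
    [-0.13,0,-0.13,0],
    [-0.16,0,-0.13,0],
    [-0.16,0,-0.13,0],
    [-0.16,0,-0.13,0]
  ]
}}

```text
time: 7.35
ee_pos: [0.4729, -0.2454, 0.2399]
eef_rot: [0.853, 0.522, 0.0, -0.0]
ft_force: [0.6, 0.0, -0.1]
width: 0.0435
```

```bash
python3 - <<'E'
from h import *
p,d=snap("side","side5");p2,d2=snap("top","top5")
s=read_state();print(s["time"],s["ee_pos"],s["ft_force"])
c=np.array([.5815,-.042]);a=np.radians(55.57);M=np.array([[np.cos(a),np.sin(a)],[-np.sin(a),np.cos(a)]])
for n,D in(("top",d2),("side",d)):
    C=cloud(n,D);Q=C[(C[...,2]>.03)&(C[...,2]<.045)];q=(Q[:,:2]-c)@M.T
    k=(abs(q[:,0])<.125)&(abs(q[:,1])<.085);q=q[k];print(n,k.sum(),np.median(Q[k][:,2]))
    rc=cv2.minAreaRect(q.astype(np.float32));print(rc);print(cv2.boxPoints(rc))
# others unchanged, depth diff in top
W0=cloud("top",np.load("pics/top0.npy"));W=cloud("top",d2)
for nm,(a,b,c0,d0),(lo,hi) in(("bowl",(140,205,350,415),(.03,.08)),("tray",(262,332,262,335),(.008,.03)),("bott",(262,332,262,335),(.07,.12)),("spat",(140,250,225,310),(.006,.03))):
    for C in(W0,W):
        Q=C[a:b,c0:d0].reshape(-1,3);T=Q[(Q[:,2]>lo)&(Q[:,2]<hi)];print(nm,len(T),np.median(T,0))
E
```

```text
7.45 [ 0.47364536 -0.24399035  0.23963445] [ 0.32894939 -0.11333869  0.13757244]
top 2699 0.037267532032806715
((0.019450046122074127, 0.006332319229841232), (0.15029576420783997, 0.10062269866466522), 8.058154106140137)
[[-0.0620084   0.04561282]
 [-0.0479033  -0.05401636]
 [ 0.10090849 -0.03294818]
 [ 0.08680339  0.066681  ]]
side 2319 0.03581707170959168
((0.017802543938159943, 0.005523931235074997), (0.15500375628471375, 0.10114976763725281), 8.121169090270996)
[[-0.06606667  0.04464317]
 [-0.05177754 -0.05549222]
 [ 0.10167176 -0.0335953 ]
 [ 0.08738263  0.06654008]]
bowl 1317 [ 0.72666749 -0.13902335  0.04610295]
bowl 1322 [ 0.72659434 -0.13894859  0.04564717]
tray 294 [0.43344413 0.06507912 0.01552271]
tray 284 [0.43194383 0.06425724 0.0152956 ]
bott 493 [0.43743512 0.07104096 0.09824792]
bott 491 [0.43742591 0.07050822 0.09806537]
spat 744 [0.69747175 0.09163958 0.01313243]
spat 716 [0.70144803 0.09603619 0.01405625]
```

View pics/top5.png

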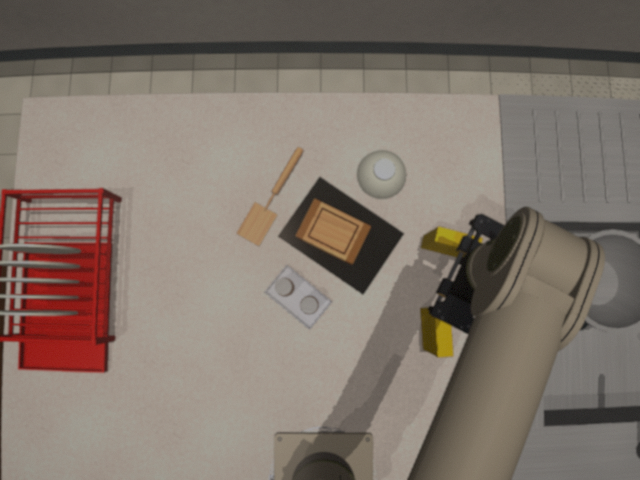

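View pics/side5.png

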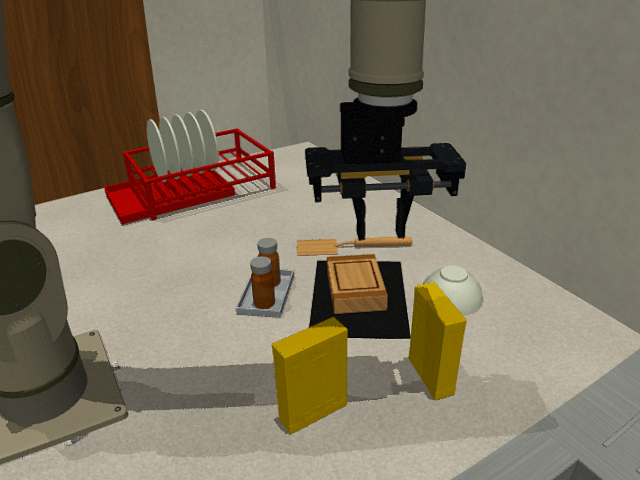

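In the top view the board lies flat at (334,232), within the mat. The bowl (381,174), tray (299,296) and spatula (270,197) are at the same pixels as before, and the gripper touches nothing.

```bash
python3 -c "
from h import *
print(r.close_job())"
```

```text
the job is handed in; nothing more can be done
None
```

I toppled the board with one slow push of both half-open fingertips on its upper part. It now lies flat on the mat, and I handed the job in at about 7.5 s of the 29 s allowed.

**Board:** both cameras put its top surface at about 36–37 mm, which fits lying flat (34 mm board on a 3 mm mat). Its corners are at least 23 mm inside the mat's edges, and it lies about 8° off the mat's axis, as it stood before.

**Other things:** the bowl, tray and bottles measured within about 2 mm of where they started. The gripper was clear of everything at hand-in.

**Checks that disagreed:**
- **Fingertip height:** the side camera showed the fingertips about 15–22 mm higher than the reported tool position. I chose a push height that worked either way.
- **Spatula position:** its median position in the height data differed by 4–6 mm between the two looks. I took that as measurement noise, because it is at the same pixels in both views and nothing came near it.

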